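Wedge the cap box tight in its seat

ROBOT

A 6-joint arm with a two-finger parallel gripper is mounted at the origin on the work surface. World frame = base frame: x ahead of the robot, y to its left, z up, the work surface at z = 0. Lengths are in m, angles in rad, forces in N, time in s.
With the tool pointing down it reaches from about 0.3 to 0.825 m from the base axis. Payload 5.4 kg.
Tool frame: the origin (TCP) lies at the very end of the fingers, on their centre line; the grasp point (between the pads) lies 19 mm behind it; z points along the fingers, y is the line along which they close (so a half turn about z gives the same grasp; the last joint's range is limited). The gripper opens to 92 mm and grips with 3 to 60 N. Pads are 20 mm wide; open, the fingers measure 128 mm over their backs; the gripper's body (75 mm by 189 mm) begins 69 mm behind the grasp point.
Start: joints at [-0.21, 0.158, 1.597, -0, 1.386, -0.21], TCP at [0.575, -0, 0.215] pointing down, gripper open.
Joint ranges: [-2.91, 2.91], [-0.94, 2.29], [0.18, 2.7], [-1.29, 4.43], [0.17, 2.64], [-3, 3]. Speed limits (rad/s): [2.57, 2.57, 3.14, 3.14, 3.14, 3.14].

INTERFACE

Orientations are given as a unit quaternion [x, y, z, w].
In Python, from bench import observe, read_camera, hand_in gives the robot as it stands.
- The arm moves only by the tool play_rows, never from a script. Its argument "series" is a list of rows, each a list of 4 numbers: the shift along the tool's x, y, z in mm, then the turn about the tool's z in rad. A call has 1 to 10 rows; each row is the pose to reach, as a shift and turn from the pose commanded when the call began, along the tool's axes at that moment; what a row does not reach only later rows make up. A row lasts 1/12 s, in which the tool goes at most 41.7 mm and 7.16 degrees, less where a joint would pass 70% of its speed; a pose out of reach is approached as far as the arm can. A call with a gripper value outside its range is refused whole. "hand" is the finger opening in mm, from 0 to 91.9, set as the call begins (left out, the last holds). The fingers move at their own pace and stop on an object; "force" is the grip in N (left out, the last holds). Time passes only in rows, so rows that repeat a pose let the fingers close. It gives the time, the measured TCP pose, the force, the opening and the grip force at its end, in the units of the state.
- observe(): the state, without advancing time (a new reading comes with each control period).
- read_camera(name): name is "scene" or "side" or "wrist"; returns a dict with "frame" (384x512x3 uint8, red, green, blue), "intrinsics" (3x3 intrinsics, pixels), "R" (3x3) and "t" (3): a world point X has camera coordinates R X + t; the wrist camera has in their place "mount" (4x4, takes a point from camera to tool coordinates, whose origin is the TCP and whose axes are the flange's). Camera axes: x right, y down, z forward; pixel columns grow to the right and rows downward; lengths in m; the calibration is good to about 2 mm. The wrist camera is an equidistant fisheye: a pixel r from the principal point sees the ray r / f radians off the axis. A picture is of the moment at which its call begins: read the wrist's pose just before it. There is no depth.
- hand_in(): hands the job in; it is judged then, once.
The state is a dict: "time": time; "joint_positions": joint angles; "joint_vel": joint speeds; "joint_torque": joint torques, N m; "position": TCP position; "tool_rot": TCP orientation; "force": force on the tool from outside, world axes, zero at the start; "ft_torque": the same for the moment, N m; "finger_gap": finger opening in m; "grasp_force": force on a finger pad.
Only numpy, scipy, OpenCV 4.12 (cv2) and the standard library are available. Lean on these libraries where they do the work, as an engineer would, in place of code of your own. Each camera call takes 0.05 s, during which the arm holds its last target. There are 200 camera calls.

TASK

The green steel cap box is loose in its seat: start the wooden wedge, thin end first and only just, in the gap between the box and the sloping batten beside it and let go of it. Then tap its thick end forward with closed fingers, firmly but never hard, for the soft wood bruises, until the box is against its end stop and the wedge goes no further and stays tight. Leave everything else where it is.

Things in the scene. Friction and masses are not known exactly. Their poses are not given: they have to be found in the camera images.
- seat: Fixed seat of the cap box: floor plate and, at its left, a dark wooden end stop. Origin on the table at the mouth of the wedge gap (end nearest the robot), in the plane of the box's right side when the box is against its stop. x runs forward along the gap, the way the wedge is driven; y points left, into the box; z up. The box at its stop covers x 0 to 125 mm, y 0 to 150 mm, 109 mm high.
- seat_mouth (a point): Gap mouth, 18 mm above seat's origin, same axes. Right of the gap is a fixed wooden batten (x 0 to 74 mm, 50 mm high, 30 mm thick, 12 mm flared lead-in); its face slopes as the wedge does, narrowing the gap. At the mouth the face is at y = -15.2 mm, but hand-fitted: up to 2.5 mm off. So the wedge gets tight with its tip 36 to 70 mm past the mouth, found only by feel.
- capbox (a joint): How far the box has slid left, m: 0 to 0.006; 0.006 is hard against the end stop. The box's right side is at y = value - 0.006 m in the seat's frame. It starts 1 to 3 mm short of the stop and slides with about 1.5 N of friction; the wedge pushes it over.
- box_top (a point): Centre of the top of the painted green steel cap box (125 x 150 x 100 mm, spring-loaded steel flap on its front); it slides with the box.
- wedge_mid (a point): Centre of the pale wooden wedge, 120 mm long, 36 mm high, 50 to 100 g, lying the right way up for the gap. x points to the thin end, z up. Its butt (x -60 to -30 mm) is 21 mm wide with straight sides (y -10.5 to 10.5), for gripping from above; then the -y side slopes in, to leave 7 mm at the thin end (y 3.5 to 10.5). The straight +y side goes against the box.
- wedge_tip (a point): Middle of the wedge's thin end face: 60 mm along x and 7 mm along y from its centre.
- wedge_butt (a point): Middle of the wedge's thick end face, 60 mm behind its centre: where to tap. Pushes of 12 to 18 N, level and along the gap, drive the wedge fully tight; the soft wood bruises if the fingers push or squeeze it with more than 25 N once its tip is over 30 mm into the gap.
- wedge: The wedge; origin under its centre, 18 mm below wedge_mid, same axes.
- tankard: Pewter tankard, 86 mm across, 115 mm high, with a side handle. Origin under its centre. Bystander.
- bottle_a: Amber glass dasher bottle with black cap, 52 mm across, 150 mm high. Origin under its centre. Bystander.
- bottle_b: The second, like dasher bottle. Origin under its centre. Bystander.
- opener: Bone-handled bottle opener lying flat, 148 mm long, 12 mm high; origin under the joint of handle and steel, x towards the steel end. Bystander.
- muddler: Dark wooden bar muddler standing upright, 34 mm across, 180 mm high. Origin under its centre. Bystander.
- coasters: Stack of round cork coasters, 94 mm across, 24 mm high. Origin under its centre. Bystander.
- cap: Loose brass-coloured crown cap lying on the tiles, 32 mm across, 7 mm high. Origin under its centre. Bystander.
There are look-alikes about, which are no part of the job. What is shaped like the wedge but black, blue or yellow is not meant.

How it is judged:
On the way, in this order (a step that is already met when the one before it is completed fails the run):
1. the wedge stands started in the mouth of the gap, thin end at least 6 mm in, let go (x of wedge_tip in the frame of seat above 0.006 m and y of wedge_tip in the frame of seat between -0.018 and 0.004 m and angle between the x axis of wedge_mid and the x axis of seat, either way round below 0.12 rad and angle between wedge_mid's own z axis and vertical below 0.12 rad and contact force between the fingers and wedge below 0.1 N), for 0.2 s.
2. the wedge is driven until the box is against its end stop and the wedge is tight (pressing on the box with more than 7 N) (x of wedge_tip in the frame of seat above 0.006 m and y of wedge_tip in the frame of seat between -0.018 and 0.004 m and angle between the x axis of wedge_mid and the x axis of seat, either way round below 0.12 rad and angle between wedge_mid's own z axis and vertical below 0.12 rad and x of wedge_tip in the frame of seat above 0.032 m and value of joint capbox above 0.0055 m and contact force between wedge and seat above 7 N), for 0.1 s.
At the end, for the whole second after the job is handed in: The wedge lies in the gap upright and in line with it (within 0.12 rad), its tip at least 32 mm past the mouth, the box within 0.5 mm of its end stop, the wedge staying tight on the box by itself (pressing on it with more than 7 N), released and at rest (all of step 2 and contact force between the fingers and wedge below 0.1 N and linear speed of wedge below 0.01 m/s); the robot touches nothing.
It fails at once if the wedge, its tip over 30 mm into the gap, is bruised by the fingers with more than 25 N ((x of wedge_tip in the frame of seat above 0.006 m and y of wedge_tip in the frame of seat between -0.018 and 0.004 m and angle between the x axis of wedge_mid and the x axis of seat, either way round below 0.12 rad and angle between wedge_mid's own z axis and vertical below 0.12 rad) and x of wedge_tip in the frame of seat above 0.03 m and contact force between the fingers and wedge above 25 N).
It fails at once if a bystander is moved more than 30 mm (distance of any of tankard, bottle_a, bottle_b, opener, muddler, coasters, cap from where it was at the start of the episode above 0.03 m).
It also fails if it takes over 56 s, if anything falls off the work surface, if the arm or the gripper's body presses on something with over 40 N, if the wrist force passes 120 N, or if a joint passes its speed limit or range.

## Working session

There is one attempt and no reset: what is moved stays moved. The work goes in short steps, Python scripts to look and compute and a tool call to move; the robot and the scene stay as the last step left them, time stands still between calls to the robot, and variables do not carry over. Pictures are saved under pics/ and viewed, at most 10 in all, crops included, and the job is handed in when it is done.

Besides the shell and the picture viewer there is one more tool, called after "Emit:" as name(argument=value, ...), one argument or row to a line, values as JSON. play_rows: Moves the arm, as the interface text tells. Its arguments: {"type":"object","properties":{"series":{"type":"array","items":{"type":"array","items":{"type":"number"}}},"hand":{"type":"number"},"force":{"type":"number"}},"required":["series"]}

```bash
mkdir -p pics
cat > h.py <<'E'
import numpy as np, cv2, pickle
from bench import observe, read_camera, hand_in
from scipy.spatial.transform import Rotation as Ro
def grab(names=("scene","side","wrist")):
    for n in names:
        s=observe(); c=read_camera(n); c['s']={k:s[k] for k in('position','tool_rot')}
        pickle.dump(c,open(f'pics/{n}.pkl','wb'))
def load(n): return pickle.load(open(f'pics/{n}.pkl','rb'))
def ray(n,uv,c=None):
    c=c or load(n); K=np.array(c['intrinsics']); x=(uv[0]-K[0,2])/K[0,0]; y=(uv[1]-K[1,2])/K[1,1]
    if n.startswith('wrist'):
        th=np.hypot(x,y); d=np.array([x/th*np.sin(th),y/th*np.sin(th),np.cos(th)]) if th>0 else np.array([0,0,1.])
        M=np.array(c['mount']); R=Ro.from_quat(c['s']['tool_rot']).as_matrix(); p=np.array(c['s']['position'])
        return R@M[:3,3]+p, R@M[:3,:3]@d
    R=np.array(c['R']); t=np.array(c['t']); d=R.T@np.array([x,y,1.]); return -R.T@t, d/np.linalg.norm(d)
def onz(n,uv,z):
    o,d=ray(n,uv); return o+d*(z-o[2])/d[2]
def tri(*obs):
    A=np.zeros((3,3));b=np.zeros(3);rs=[ray(*o) for o in obs]
    for o,d in rs: P=np.eye(3)-np.outer(d,d);A+=P;b+=P@o
    X=np.linalg.solve(A,b); return X,[np.linalg.norm((np.eye(3)-np.outer(d,d))@(X-o)) for o,d in rs]
E
python3 - <<'E'
from h import *
grab()
for n in("scene","side","wrist"): 
    c=load(n); cv2.imwrite(f'pics/{n}0.png',cv2.resize(c['frame'][:,:,::-1],(800,600),interpolation=cv2.INTER_CUBIC))
    print(n,np.array(c['intrinsics']).tolist(), c.get('t'))
print(load('wrist')['mount'],observe())
E
```

```text
scene [[380.1758707055109, 0.0, 258.1893071128314], [0.0, 380.1758707055109, 185.77746558498472], [0.0, 0.0, 1.0]] [ 0.36604662 -0.20905049  1.41000334]
side [[384.05379599729963, 0.0, 261.54879474627086], [0.0, 384.05379599729963, 193.34157205302088], [0.0, 0.0, 1.0]] [0.52560466 0.13341349 1.09903086]
wrist [[297.3186396354542, 0.0, 252.3668018302146], [0.0, 297.3186396354542, 188.74627904888882], [0.0, 0.0, 1.0]] None
[[-2.31533737e-04 -9.67205617e-01 -2.53994569e-01  7.04392442e-02]
 [ 9.99999113e-01 -5.57000823e-04  1.20947780e-03  3.92051099e-04]
 [-1.31128890e-03 -2.53994064e-01  9.67204888e-01 -1.69598949e-01]
 [ 0.00000000e+00  0.00000000e+00  0.00000000e+00  1.00000000e+00]] {'time': 0.15, 'joint_positions': array([-2.10107202e-01,  1.58895877e-01,  1.59793849e+00, -3.16807710e-05,
        1.38621229e+00, -2.10110403e-01]), 'joint_vel': array([ 0.00012124, -0.00162303, -0.00288558, -0.00124681, -0.00021813,
        0.00056808]), 'joint_torque': array([ 3.99315013e-04, -3.85916662e+01, -3.22434962e+01,  7.02334754e-02,
        3.51220253e-02, -9.48688057e-05]), 'position': array([5.74510322e-01, 6.88845144e-05, 2.13852075e-01]), 'tool_rot': array([ 7.07103399e-01,  7.07109789e-01, -4.08607071e-04, -6.01506869e-04]), 'force': array([-0.46300341,  0.48410455,  0.0867991 ]), 'ft_torque': array([-0.00406233, -0.04091673,  0.0003745 ]), 'grasp_force': 0.0, 'finger_gap': 0.09180076299899738}
```

View pics/scene0.png

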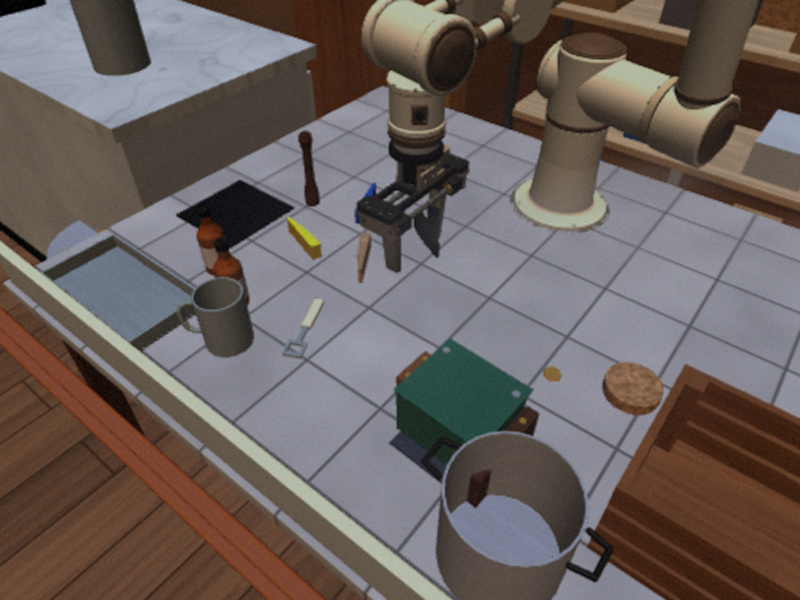

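View pics/side0.png

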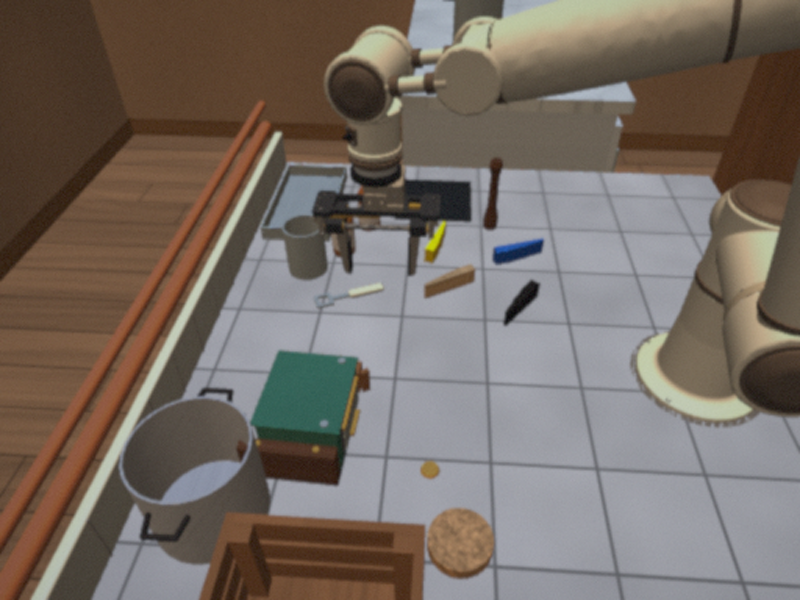

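View pics/wrist0.png

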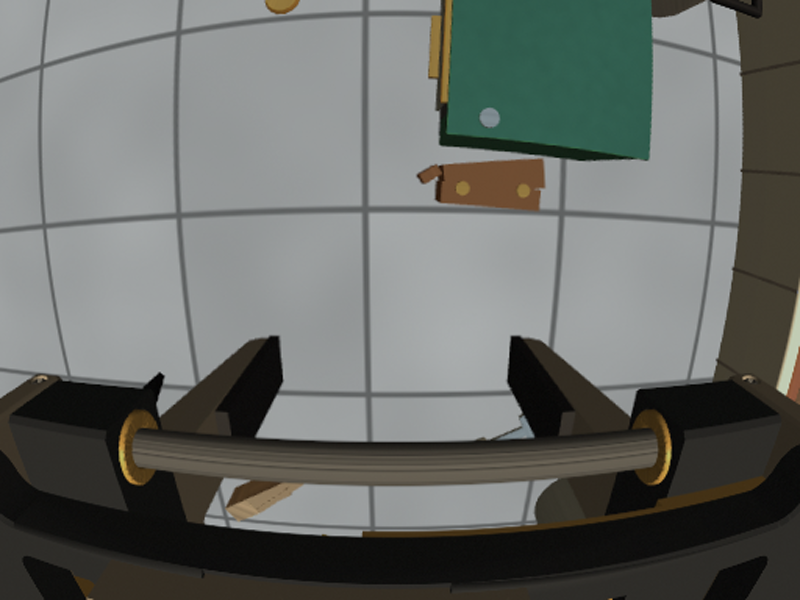

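The scene view shows the pale wedge at about (363,258), the green box at (462,395), and the opener, bottles, tankard and look-alikes around them. The side view shows the wedge at (450,281). In the wrist view the batten is at (440–545,160–210), with the gap between it and the box, and the gap mouth on the left.

Run:
```python
from h import *
np.set_printoptions(precision=4,suppress=True)
f=1.5625; S=lambda *p:(p[0]/f,p[1]/f)
print('wedge',tri(('scene',S(364,258)),('side',S(450,281))))
print('wedge ends side',onz('side',S(427,290),.018),onz('side',S(474,272),.018))
print('wedge ends scene',onz('scene',S(365,238),.036),onz('scene',S(361,278),.018))
for p in((440,165),(543,159),(545,187),(440,202),(540,210)): print('batten',onz('wrist',S(*p),.05))
for p in((441,135),(649,159),(652,0)): print('boxtop',onz('wrist',S(*p),.109))
for nm,p in dict(cap=(282,5)).items(): print(nm,onz('wrist',S(*p),.004))
for nm,p in dict(opener=(310,320),opend=(293,348),bottle=(230,300),tank=(228,350),mud=(312,203),coast=(632,395),cap=(552,373),yellow=(305,240),blue=(368,200)).items(): print(nm,onz('scene',S(*p),.01))
```

```text
wedge (array([ 0.4545, -0.2149,  0.017 ]), [np.float64(0.004063533926111846), np.float64(0.004063533926111757)])
wedge ends side [ 0.5007 -0.1871  0.018 ] [ 0.4019 -0.254   0.018 ]
wedge ends scene [ 0.4242 -0.2357  0.036 ] [ 0.51   -0.1732  0.018 ]
batten [0.6075 0.0785 0.05  ]
batten [0.6839 0.0859 0.05  ]
batten [0.686  0.0652 0.05  ]
batten [0.6077 0.0519 0.05  ]
batten [0.6827 0.0479 0.05  ]
boxtop [0.6023 0.0949 0.109 ]
boxtop [0.7396 0.0893 0.109 ]
boxtop [0.7465 0.2014 0.109 ]
cap [0.4811 0.2217 0.004 ]
opener [ 0.6511 -0.1762  0.01  ]
opend [ 0.7195 -0.1508  0.01  ]
bottle [ 0.7079 -0.3344  0.01  ]
tank [ 0.7938 -0.2372  0.01  ]
mud [ 0.3753 -0.4415  0.01  ]
coast [0.4455 0.3624 0.01  ]
cap [0.4856 0.2365 0.01  ]
yellow [ 0.485  -0.3549  0.01  ]
blue [ 0.2846 -0.3477  0.01  ]
```

Emit:
play_rows(
  series=[
    [-30,-20,0,0.11],
    [-60,-45,0,0.22],
    [-90,-65,0,0.33],
    [-120,-85,0,0.44],
    [-150,-110,0,0.55],
    [-180,-130,0,0.66],
    [-210,-155,0,0.77],
    [-240,-175,0,0.88],
    [-265,-195,0,0.98],
    [-265,-195,0,0.98],
  ],
)

```text
time: 0.98
position: [0.3771, -0.2687, 0.2145]
tool_rot: [0.958, 0.287, -0.001, 0.001]
force: [-0.5, 0.2, 0.1]
finger_gap: 0.0919
grasp_force: 0.0
```

Run:
```python
from h import *
grab(("wrist",)); c=load('wrist'); print(c['s'])
im=c['frame'][:,:,::-1]; cv2.imwrite('pics/w1.png',cv2.resize(im[60:260,130:400],(800,593),interpolation=cv2.INTER_CUBIC))
```

```text
{'position': array([ 0.37710593, -0.26866182,  0.21451404]), 'tool_rot': array([ 9.58040202e-01,  2.86631871e-01, -8.86757918e-04,  5.95690535e-04])}
```

View pics/w1.png

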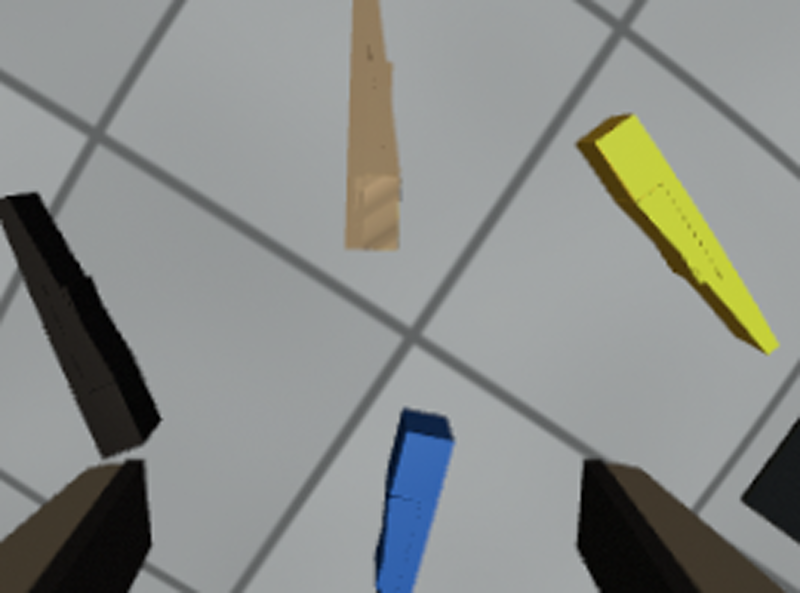

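Run:
```python
from h import *
np.set_printoptions(precision=4,suppress=True)
c=load('wrist'); R=Ro.from_quat(c['s']['tool_rot']).as_matrix();p=c['s']['position']
C=lambda u,v:(130+u/2.963,60+v/2.963)
a,b=onz('wrist',C(346,249),.036),onz('wrist',C(399,249),.036)
print('butt',a,b,np.linalg.norm(a-b),(R.T@((a+b)/2-p)))
im=c['frame'].astype(int); hsv=cv2.cvtColor(c['frame'],cv2.COLOR_RGB2HSV)
m=((hsv[...,0]>5)&(hsv[...,0]<22)&(hsv[...,1]>60)&(hsv[...,2]>90)).astype(np.uint8); m[150:]=0
n,l,s,ce=cv2.connectedComponentsWithStats(m); k=[i for i in range(1,n) if s[i,4]>300]; print(s[k])
l_=np.isin(l,[k[0]])
for v in range(s[k[0],1],s[k[0],1]+s[k[0],3],6):
    u=np.where(l_[v])[0]; A,B=onz('wrist',(u[0]-.5,v),.036),onz('wrist',(u[-1]+.5,v),.036); ta,tb=R.T@(A-p),R.T@(B-p)
    print(v,u[0],u[-1],A[:2],B[:2],'tool',ta[:2]*1e3,tb[:2]*1e3)
```

```text
butt [ 0.4026 -0.2456  0.036 ] [ 0.4141 -0.2631  0.036 ] 0.020985689341128187 [0.0344 0.0051 0.1784]
[[ 247   43   18  101 1322]
 [ 481   59   26   39  580]]
43 250 254 [ 0.5046 -0.1825] [ 0.5078 -0.1873] tool [154.236   -2.1249] [154.2343   3.6509]
49 250 255 [ 0.4984 -0.1865] [ 0.5022 -0.1923] tool [146.8542  -2.1224] [146.8558   4.7997]
55 249 256 [ 0.4917 -0.1896] [ 0.4967 -0.1973] tool [139.5404  -3.2734] [139.5422   5.9471]
61 249 257 [ 0.4856 -0.1936] [ 0.4913 -0.2022] tool [132.2797  -3.2718] [132.2864   7.094 ]
67 249 257 [ 0.4796 -0.1975] [ 0.4853 -0.2062] tool [125.0698  -3.2716] [125.0758   7.0897]
73 249 258 [ 0.4736 -0.2015] [ 0.4799 -0.2111] tool [117.9043  -3.2725] [117.9153   8.2385]
79 249 259 [ 0.4676 -0.2054] [ 0.4746 -0.216 ] tool [110.7769  -3.2747] [110.7932   9.3894]
85 249 261 [ 0.4617 -0.2093] [ 0.47   -0.2218] tool [103.6817  -3.278 ] [103.7111  11.6958]
91 248 261 [ 0.4552 -0.2122] [ 0.4641 -0.2257] tool [96.6165 -4.4351] [96.6398 11.701 ]
97 248 261 [ 0.4493 -0.2161] [ 0.4582 -0.2295] tool [89.5676 -4.4419] [89.5888 11.7091]
103 248 262 [ 0.4434 -0.2199] [ 0.4529 -0.2344] tool [82.5331 -4.4503] [82.5593 12.8761]
109 248 263 [ 0.4375 -0.2238] [ 0.4477 -0.2392] tool [75.5073 -4.4601] [75.5382 14.0497]
115 247 263 [ 0.431  -0.2266] [ 0.4418 -0.2431] tool [68.4883 -5.6303] [68.5123 14.0704]
121 247 264 [ 0.4251 -0.2305] [ 0.4366 -0.2479] tool [61.4626 -5.6456] [61.4903 15.2573]
127 247 264 [ 0.4192 -0.2343] [ 0.4308 -0.2518] tool [54.4284 -5.6627] [54.4526 15.2878]
133 247 264 [ 0.4133 -0.2382] [ 0.4249 -0.2557] tool [47.38   -5.6818] [47.4007 15.3221]
139 247 263 [ 0.4074 -0.2421] [ 0.4184 -0.2587] tool [40.3116 -5.7027] [40.324 14.189]
```

The wrist crop shows the pale wedge with its butt edge at (346–399,249), pointing up the image. Its straight side is on the left, as it should be. I'll move above it first.

Emit:
play_rows(
  series=[
    [15,2,30,0.01],
    [30,4,65,0.02],
    [45,5,100,0.03],
    [49,5,130,0.03],
    [49,5,130,0.03],
    [49,5,130,0.03],
  ],
  hand=60,
)

```text
time: 1.53
position: [0.423, -0.2398, 0.0835]
tool_rot: [0.961, 0.278, -0.001, -0.002]
force: [-0.2, -0.9, 0.6]
finger_gap: 0.0602
grasp_force: 0.0
```

Run:
```python
from h import *
np.set_printoptions(precision=4,suppress=True)
s0=load('wrist')['s'];R=Ro.from_quat(s0['tool_rot']).as_matrix();p=s0['position']
s=observe(); R1=Ro.from_quat(s['tool_rot']).as_matrix()
print(s['joint_vel'],R.T@(s['position']-p)*1e3, Ro.from_matrix(R.T@R1).as_rotvec())
t=R1.T@(p+R@np.array([.0494,.0049,.2075])-s['position'])*1e3; print(t)
```

```text
[-0.0196 -0.0547 -0.0578 -0.0021  0.0018 -0.0007] [ 54.4177   1.012  130.9287] [0.0049 0.0012 0.0178]
[-5.0367  4.3513 76.5451]
```

Emit:
play_rows(
  series=[
    [0,0,0,0],
    [0,0,0,0],
    [0,0,0,0],
  ],
)

```text
time: 1.78
position: [0.4247, -0.2432, 0.087]
tool_rot: [0.961, 0.277, 0.001, 0.002]
force: [0.1, 0.1, -0.6]
finger_gap: 0.0594
grasp_force: 0.0
```

Run:
```python
from h import *
np.set_printoptions(precision=4,suppress=True)
s0=load('wrist')['s'];R=Ro.from_quat(s0['tool_rot']).as_matrix();p=s0['position']
s=observe(); R1=Ro.from_quat(s['tool_rot']).as_matrix()
print(s['joint_vel'],s['position'], Ro.from_matrix(R.T@R1).as_rotvec())
t=R1.T@(p+R@np.array([.0494,.0049,.2075])-s['position'])*1e3; print(t)
```

```text
[-0.0037  0.0025  0.0077 -0.0004 -0.003   0.001 ] [ 0.4247 -0.2432  0.087 ] [-0.0035  0.0031  0.0207]
[-4.8402 -0.011  80.0361]
```

Emit:
play_rows(
  series=[
    [-5,0,20,0.01],
    [-5,0,45,0.01],
    [-5,0,65,0.01],
    [-5,0,76,0.01],
    [-5,0,80,0.01],
    [-5,0,80,0.01],
    [-5,0,80,0.01],
    [-5,0,80,0.01],
  ],
)

```text
time: 2.45
position: [0.4203, -0.2455, 0.0061]
tool_rot: [0.962, 0.272, 0.001, 0.001]
force: [-0.3, -0.4, 0.5]
finger_gap: 0.06
grasp_force: 0.0
```

Emit:
play_rows(
  series=[
    [0,0,0,0],
    [0,0,0,0],
    [0,0,0,0],
    [0,0,0,0],
    [0,0,0,0],
    [0,0,0,0],
  ],
  hand=5,
  force=15,
)

```text
time: 2.95
position: [0.4192, -0.2445, 0.0046]
tool_rot: [0.962, 0.272, 0.0, 0.0]
force: [-0.5, -0.2, 0.1]
finger_gap: 0.0222
grasp_force: 0.0
```

Emit:
play_rows(
  series=[
    [0,0,0,0],
    [0,0,0,0],
    [0,0,0,0],
    [0,0,0,0],
  ],
)

```text
time: 3.28
position: [0.4192, -0.2445, 0.0046]
tool_rot: [0.962, 0.272, -0.0, -0.0]
force: [-0.4, -0.5, 0.7]
finger_gap: 0.0208
grasp_force: 15.0
```

Emit:
play_rows(
  series=[
    [0,0,-15,0],
    [5,-5,-40,0.03],
    [25,-35,-75,0.1],
    [45,-65,-100,0.17],
    [70,-98,-125,0.24],
    [95,-132,-145,0.31],
    [120,-168,-150,0.38],
    [145,-204,-150,0.46],
    [167,-235,-150,0.53],
    [178,-252,-150,0.57],
  ],
)

```text
time: 4.12
position: [0.439, 0.0649, 0.1552]
tool_rot: [1.0, -0.011, 0.001, 0.0]
force: [0.3, -0.5, -0.6]
finger_gap: 0.0214
grasp_force: 15.0
```

Emit:
play_rows(
  series=[
    [10,0,0,0.02],
    [10,0,0,0.03],
    [10,0,0,0.03],
    [10,0,0,0.03],
    [10,0,0,0.03],
    [10,0,0,0.03],
    [10,0,0,0.03],
    [10,0,0,0.03],
  ],
)

```text
time: 4.78
position: [0.449, 0.0622, 0.1546]
tool_rot: [1.0, -0.025, -0.0, -0.0]
force: [0.6, 0.0, -0.4]
finger_gap: 0.0211
grasp_force: 15.0
```

Run:
```python
from h import *
grab(); c=load('wrist'); print(c['s'],observe()['joint_vel'])
im=c['frame'][:,:,::-1]; cv2.imwrite('pics/w2.png',cv2.resize(im[0:210,120:400],(800,600),interpolation=cv2.INTER_CUBIC))
```

```text
{'position': array([0.44897082, 0.06245509, 0.15458516]), 'tool_rot': array([ 9.99688915e-01, -2.49413879e-02, -1.71447333e-05, -9.28414511e-06])} [ 0.00162814  0.00098964  0.00114164 -0.00142199  0.00013884  0.00106706]
```

View pics/w2.png

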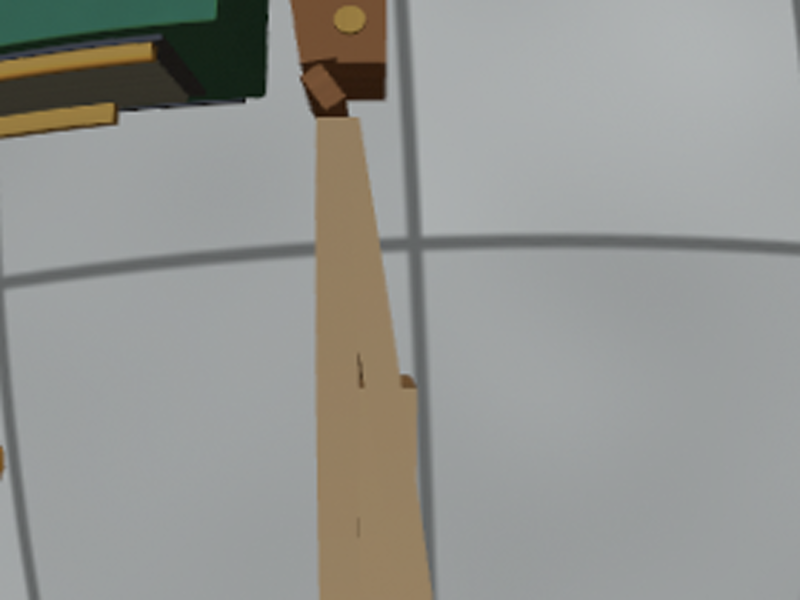

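The wrist crop shows the held wedge with its tip edge at (317–360,117). The batten front top corners are at (303,65) and (385,65), the box's lower right-front corner is at (266,98), and the gap runs straight up the image between them.

Run:
```python
from h import *
np.set_printoptions(precision=4,suppress=True)
k=800/280; C=lambda u,v:(120+u/k,v/k)
c=load('wrist'); R=Ro.from_quat(c['s']['tool_rot']).as_matrix();p=c['s']['position']
zt=p[2]-.0046+.036
for u,v in((317,117),(360,117),(318,500)): q=onz('wrist',C(u,v),zt); print('wedge',q,R.T@(q-p)*1e3)
for z in(0,.009): print('boxbot corner',onz('wrist',C(266,98),z), 'up', onz('wrist',C(268,3),z))
for u,v in((303,65),(385,65),(291,2),(386,2)): print('bat top',onz('wrist',C(u,v),.05))
print('bat bottom',onz('wrist',C(385,98),0))
for u,v in ((301,75),(335,60),(317,110)): print('flare',onz('wrist',C(u,v),.05))
# flare/box corners in scene, enlarged crops for refinement
a=load('side')['frame'][210:320,150:250,::-1]; cv2.imwrite('pics/s2.png',cv2.resize(a,(545,600),interpolation=cv2.INTER_CUBIC))
```

```text
wedge [0.5551 0.0662 0.186 ] [105.855   -9.066  -31.4035]
wedge [0.5547 0.0593 0.186 ] [105.7439  -2.1379 -31.4036]
wedge [0.4917 0.0696 0.186 ] [ 42.3439  -9.2513 -31.4013]
boxbot corner [0.6112 0.0962 0.    ] up [0.6517 0.0941 0.    ]
boxbot corner [0.6087 0.0952 0.009 ] up [0.648  0.0931 0.009 ]
bat top [0.6077 0.0779 0.05  ]
bat top [0.606  0.0516 0.05  ]
bat top [0.631 0.081 0.05 ]
bat top [0.6288 0.0501 0.05  ]
bat bottom [0.6079 0.0511 0.    ]
flare [0.6042 0.0787 0.05  ]
flare [0.6087 0.0676 0.05  ]
flare [0.5916 0.0741 0.05  ]
```

View pics/s2.png

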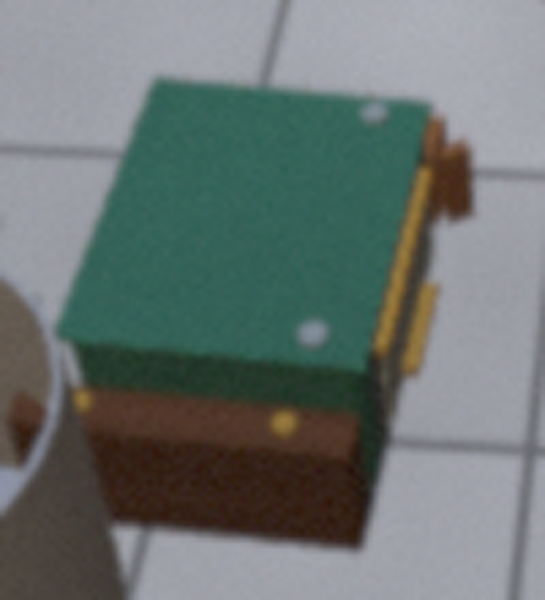

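Emit:
play_rows(
  series=[
    [5,-4,0,0],
    [12,-10,0,0],
    [20,-16,0,0],
    [27,-22,10,0],
    [31,-26,30,0],
    [31,-27,55,0],
    [31,-27,80,0],
    [31,-27,100,0],
    [31,-27,115,0],
    [31,-27,125,0],
  ],
)

```text
time: 5.77
position: [0.4807, 0.0889, 0.0275]
tool_rot: [1.0, -0.024, -0.001, -0.0]
force: [0.4, 0.6, -0.2]
finger_gap: 0.0209
grasp_force: 15.0
```

Emit:
play_rows(
  series=[
    [0,0,8,0],
    [0,0,15,0],
    [0,0,20,0],
    [0,0,22,0],
    [0,0,22,0],
    [0,0,22,0],
    [0,0,22,0],
  ],
)

```text
time: 6.35
position: [0.4819, 0.0882, 0.0083]
tool_rot: [1.0, -0.025, 0.001, 0.0]
force: [-0.4, 0.9, 0.3]
finger_gap: 0.0209
grasp_force: 15.0
```

Run:
```python
from h import *
grab(('wrist',)); c=load('wrist'); s=observe(); print(c['s'],s['joint_vel'],s['force'])
im=c['frame'][:,:,::-1]; cv2.imwrite('pics/w3.png',cv2.resize(im[0:120,180:340],(800,600),interpolation=cv2.INTER_CUBIC))
```

```text
{'position': array([0.48191897, 0.08817669, 0.00825395]), 'tool_rot': array([ 9.99696389e-01, -2.46303054e-02,  6.90284225e-04,  3.15979949e-05])} [-0.00187378 -0.00011348  0.00339596 -0.00316146  0.00190644 -0.00079082] [ 0.18235661  0.71617428 -0.51130368]
```

View pics/w3.png

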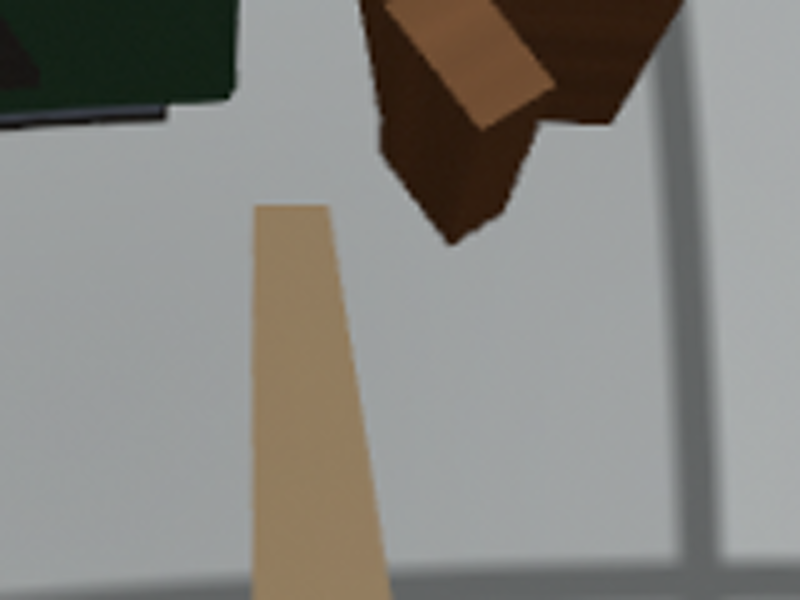

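The crop shows the wedge tip edge at (254–330,206), level with the gap. The box corner foot is at (236,97), the batten face foot at about (381,122), and the lead-in foot at (450,243).

Run:
```python
from h import *
np.set_printoptions(precision=1,suppress=True)
C=lambda u,v:(180+u/5,v/5)
c=load('wrist'); R=Ro.from_quat(c['s']['tool_rot']).as_matrix();p=c['s']['position']
def T(u,v,z): return (R.T@(onz('wrist',C(u,v),z)-p))[:2]*1e3
for n,u,v,z in(('tipL',254,206,.0397),('tipR',330,206,.0397),('L back',252,590,.0397),('box foot',236,97,.009),('box foot z0',236,97,0),('box foot2',239,3,.009),('face foot',381,122,0),('face far',363,5,0),('flare in',380,152,0),('flare tip',450,243,0),('bat right',610,124,0),('flare top',484,129,.05)): print(n,T(u,v,z))
```

```text
tipL [105.8  -9.1]
tipR [105.6  -2.1]
L back [69.3 -9.4]
box foot [126.8 -13.5]
box foot z0 [129.8 -14.2]
box foot2 [138.9 -13.3]
face foot [126.2   3.1]
face far [142.    0.9]
flare in [122.3   3. ]
flare tip [110.8  11.2]
bat right [126.9  30.6]
flare top [110.4  11.3]
```

Emit:
play_rows(
  series=[
    [6,-1,0,0],
    [12,-2,0,0],
    [18,-2,0,0],
    [24,-2,0,0],
    [29,-2,1,0],
    [32,-2,2,0],
    [32,-2,3,0],
    [32,-2,3,0],
    [32,-2,3,0],
    [32,-2,3,0],
  ],
)

```text
time: 7.23
position: [0.5132, 0.0887, 0.0046]
tool_rot: [1.0, -0.025, 0.0, 0.0]
force: [0.8, -0.9, 0.2]
finger_gap: 0.0212
grasp_force: 15.0
```

Emit:
play_rows(
  series=[
    [0,0,0,0],
    [0,0,0,0],
    [0,0,0,0],
    [0,0,0,0],
    [0,0,0,0],
    [0,0,-15,0],
    [0,0,-35,0],
    [0,0,-50,0],
    [0,0,-60,0],
    [0,0,-60,0],
  ],
  hand=50,
)

```text
time: 8.07
position: [0.5152, 0.0886, 0.0669]
tool_rot: [1.0, -0.025, 0.002, 0.0]
force: [0.2, -0.4, 0.0]
finger_gap: 0.0495
grasp_force: 0.0
```

Emit:
play_rows(
  series=[
    [-12,0,0,0],
    [-28,0,0,0],
    [-40,0,0,0],
    [-50,0,0,0],
    [-50,0,0,0],
    [-50,0,0,0],
    [-50,0,0,0],
    [-50,0,0,0],
  ],
  hand=0,
)

```text
time: 8.73
position: [0.464, 0.091, 0.0645]
tool_rot: [1.0, -0.025, 0.0, 0.0]
force: [0.5, -0.3, -0.2]
finger_gap: 0.0002
grasp_force: 0.0
```

Run:
```python
from h import *
grab(('wrist',)); c=load('wrist'); s=observe(); print(c['s'],s['joint_vel'],s['force'],s['finger_gap'])
im=c['frame'][:,:,::-1]; cv2.imwrite('pics/w4.png',cv2.resize(im[0:210,120:400],(800,600),interpolation=cv2.INTER_CUBIC))
```

```text
{'position': array([0.46397679, 0.09100473, 0.06448757]), 'tool_rot': array([ 9.99695377e-01, -2.46808195e-02,  1.01866757e-04,  1.19448431e-05])} [-0.00110819 -0.00460624  0.00085521  0.00017583  0.00142183 -0.00076938] [ 0.46941133 -0.0794097  -0.96682597] 0.00021837736538154212
```

View pics/w4.png

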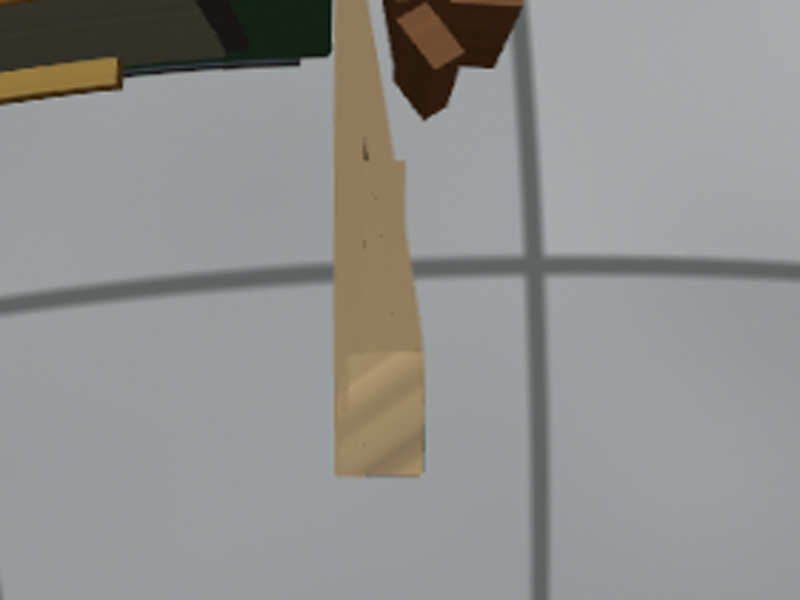

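The wedge stands started in the gap along the box side. Its butt edge is at (335–423,475) in the crop, and the gripper is clear behind it.

Run:
```python
from h import *
np.set_printoptions(precision=1,suppress=True)
k=800/280; C=lambda u,v:(120+u/k,v/k)
c=load('wrist'); R=Ro.from_quat(c['s']['tool_rot']).as_matrix();p=c['s']['position']
for u,v in((335,475),(423,475),(333,100)): print((R.T@(onz('wrist',C(u,v),.036)-p))*1e3)
for u,v in((331,55),(331,3)): print('box',(R.T@(onz('wrist',C(u,v),.009)-p))*1e3)
```

```text
[35.7 -9.5 28.5]
[35.7 11.4 28.5]
[124.8  -9.6  28.5]
box [145.1 -11.7  55.5]
box [160.7 -11.8  55.5]
```

Emit:
play_rows(
  series=[
    [0,0,15,0],
    [0,0,35,0],
    [0,0,50,0],
    [0,0,54,0],
    [5,0,54,0],
    [10,0,54,0],
    [15,0,54,0],
    [20,0,54,0],
    [20,0,54,0],
    [20,0,54,0],
  ],
)

```text
time: 9.62
position: [0.4843, 0.09, 0.0112]
tool_rot: [1.0, -0.025, 0.001, 0.0]
force: [0.4, 0.1, 0.1]
finger_gap: 0.0004
grasp_force: 0.0
```

Emit:
play_rows(
  series=[
    [2,0,0,0],
    [4,0,0,0],
    [6,0,0,0],
    [8,0,0,0],
    [10,0,0,0],
    [12,0,0,0],
    [14,0,0,0],
    [16,0,0,0],
    [18,0,0,0],
    [20,0,0,0],
  ],
)

```text
time: 10.45
position: [0.5035, 0.0892, 0.0105]
tool_rot: [1.0, -0.025, -0.0, -0.0]
force: [-0.5, 0.3, 0.5]
finger_gap: 0.0004
grasp_force: 0.1
```

Emit:
play_rows(
  series=[
    [1,0,0,0],
    [2,0,0,0],
    [3,0,0,0],
    [4,0,0,0],
    [5,0,0,0],
    [6,0,0,0],
  ],
)

```text
time: 10.95
position: [0.5094, 0.0888, 0.0106]
tool_rot: [1.0, -0.025, -0.0, 0.0]
force: [0.2, -0.2, 0.4]
finger_gap: 0.0003
grasp_force: 0.1
```

Emit:
play_rows(
  series=[
    [1,0,0,0],
    [2,0,0,0],
    [3,0,0,0],
    [4,0,0,0],
  ],
)

```text
time: 11.28
position: [0.5134, 0.0886, 0.0106]
tool_rot: [1.0, -0.025, -0.0, -0.0]
force: [0.3, 0.3, 0.2]
finger_gap: 0.0006
grasp_force: 0.1
```

Emit:
play_rows(
  series=[
    [0.5,0,0,0],
    [1,0,0,0],
    [1.5,0,0,0],
    [2,0,0,0],
  ],
)

```text
time: 11.62
position: [0.5154, 0.0885, 0.0106]
tool_rot: [1.0, -0.025, -0.0, 0.0]
force: [-0.2, -0.0, 0.4]
finger_gap: 0.0005
grasp_force: 0.2
```

Emit:
play_rows(
  series=[
    [0.5,0,0,0],
    [1,0,0,0],
    [1.5,0,0,0],
    [2,0,0,0],
  ],
)

```text
time: 11.95
position: [0.5174, 0.0885, 0.0106]
tool_rot: [1.0, -0.025, -0.0, 0.0]
force: [-0.3, 0.4, 0.3]
finger_gap: 0.0002
grasp_force: 0.2
```

Emit:
play_rows(
  series=[
    [0.5,0,0,0],
    [1,0,0,0],
    [1.5,0,0,0],
    [2,0,0,0],
  ],
)

```text
time: 12.28
position: [0.5194, 0.0884, 0.0106]
tool_rot: [1.0, -0.025, 0.0, 0.0]
force: [-0.3, -1.2, 1.1]
finger_gap: 0.0001
grasp_force: 0.2
```

Emit:
play_rows(
  series=[
    [0.7,0,0,0],
    [1.4,0,0,0],
    [2,0,0,0],
    [2.7,0,0,0],
    [3.4,0,0,0],
    [4,0,0,0],
  ],
)

```text
time: 12.78
position: [0.5234, 0.0882, 0.0105]
tool_rot: [1.0, -0.025, -0.0, -0.0]
force: [-1.0, -0.2, 0.1]
finger_gap: 0.0003
grasp_force: 0.1
```

Emit:
play_rows(
  series=[
    [0.5,0,0,0],
    [1,0,0,0],
    [1.5,0,0,0],
    [2,0,0,0],
    [2.5,0,0,0],
    [3,0,0,0],
  ],
)

```text
time: 13.28
position: [0.5264, 0.088, 0.0106]
tool_rot: [1.0, -0.025, 0.0, -0.0]
force: [-1.3, 0.5, -0.3]
finger_gap: 0.0007
grasp_force: 0.1
```

Emit:
play_rows(
  series=[
    [0.5,0,0,0],
    [1,0,0,0],
    [1.5,0,0,0],
    [2,0,0,0],
    [2.5,0,0,0],
    [3,0,0,0],
  ],
)

```text
time: 13.78
position: [0.5291, 0.088, 0.0105]
tool_rot: [1.0, -0.025, -0.0, -0.0]
force: [-0.4, 0.3, -0.1]
finger_gap: 0.0002
grasp_force: 0.6
```

Emit:
play_rows(
  series=[
    [0.4,0,0,0],
    [0.8,0,0,0],
    [1.2,0,0,0],
    [1.6,0,0,0],
    [2,0,0,0],
    [2,0,0,0],
  ],
)

```text
time: 14.28
position: [0.5314, 0.0878, 0.0106]
tool_rot: [1.0, -0.025, 0.0, 0.0]
force: [-1.3, -0.1, 0.0]
finger_gap: 0.0006
grasp_force: 0.4
```

Emit:
play_rows(
  series=[
    [0.4,0,0,0],
    [0.8,0,0,0],
    [1.2,0,0,0],
    [1.6,0,0,0],
    [2,0,0,0],
    [2,0,0,0],
  ],
)

```text
time: 14.78
position: [0.5335, 0.0876, 0.0106]
tool_rot: [1.0, -0.025, 0.0, 0.0]
force: [-0.8, 0.0, 0.3]
finger_gap: 0.0003
grasp_force: 0.3
```

Emit:
play_rows(
  series=[
    [0.4,0,0,0],
    [0.8,0,0,0],
    [1.2,0,0,0],
    [1.6,0,0,0],
    [2,0,0,0],
    [2,0,0,0],
  ],
)

```text
time: 15.28
position: [0.5353, 0.0876, 0.0106]
tool_rot: [1.0, -0.025, -0.0, -0.0]
force: [-2.1, 0.9, -0.3]
finger_gap: 0.0003
grasp_force: 0.6
```

Emit:
play_rows(
  series=[
    [0.3,0,0,0],
    [0.6,0,0,0],
    [0.9,0,0,0],
    [1.2,0,0,0],
    [1.5,0,0,0],
    [1.5,0,0,0],
  ],
)

```text
time: 15.78
position: [0.5368, 0.0875, 0.0105]
tool_rot: [1.0, -0.025, -0.0, -0.0]
force: [-2.1, 0.2, -0.4]
finger_gap: 0.0008
grasp_force: 1.0
```

Emit:
play_rows(
  series=[
    [0.3,0,0,0],
    [0.6,0,0,0],
    [0.9,0,0,0],
    [1.2,0,0,0],
    [1.5,0,0,0],
    [1.5,0,0,0],
  ],
)

```text
time: 16.28
position: [0.5384, 0.0874, 0.0105]
tool_rot: [1.0, -0.025, 0.0, 0.0]
force: [-1.1, 1.1, -0.5]
finger_gap: 0.0005
grasp_force: 0.8
```

Emit:
play_rows(
  series=[
    [0.3,0,0,0],
    [0.6,0,0,0],
    [0.9,0,0,0],
    [1.2,0,0,0],
    [1.5,0,0,0],
    [1.5,0,0,0],
  ],
)

```text
time: 16.78
position: [0.5399, 0.0873, 0.0106]
tool_rot: [1.0, -0.025, 0.0, 0.0]
force: [-1.7, 1.4, 0.1]
finger_gap: 0.0004
grasp_force: 0.8
```

Pushing force is about 2 N, so the box is sliding. I'll continue one call at a time.

Emit:
play_rows(
  series=[
    [0.3,0,0,0],
    [0.6,0,0,0],
    [0.9,0,0,0],
    [1.2,0,0,0],
    [1.5,0,0,0],
    [1.5,0,0,0],
  ],
)

```text
time: 17.28
position: [0.5414, 0.0873, 0.0106]
tool_rot: [1.0, -0.025, 0.0, 0.0]
force: [-1.5, 1.9, -0.8]
finger_gap: 0.0006
grasp_force: 0.9
```

Emit:
play_rows(
  series=[
    [0.3,0,0,0],
    [0.6,0,0,0],
    [0.9,0,0,0],
    [1.2,0,0,0],
    [1.2,0,0,0],
  ],
)

```text
time: 17.7
position: [0.5424, 0.0873, 0.0106]
tool_rot: [1.0, -0.025, -0.0, -0.0]
force: [-2.8, 0.7, 1.4]
finger_gap: 0.0007
grasp_force: 1.5
```

Emit:
play_rows(
  series=[
    [0.3,0,0,0],
    [0.6,0,0,0],
    [0.9,0,0,0],
    [1.2,0,0,0],
    [1.2,0,0,0],
  ],
)

```text
time: 18.12
position: [0.5429, 0.0872, 0.0104]
tool_rot: [1.0, -0.025, -0.001, 0.0]
force: [-6.1, 0.3, 4.1]
finger_gap: 0.0003
grasp_force: 2.8
```

Emit:
play_rows(
  series=[
    [0.2,0,0,0],
    [0.4,0,0,0],
    [0.6,0,0,0],
    [0.6,0,0,0],
    [0.6,0,0,0],
  ],
)

```text
time: 18.53
position: [0.5431, 0.0872, 0.0103]
tool_rot: [1.0, -0.025, -0.001, 0.0]
force: [-6.5, 0.5, 4.4]
finger_gap: 0.0004
grasp_force: 3.4
```

Emit:
play_rows(
  series=[
    [0.2,0,0,0],
    [0.4,0,0,0],
    [0.6,0,0,0],
    [0.6,0,0,0],
    [0.6,0,0,0],
  ],
)

```text
time: 18.95
position: [0.5433, 0.0872, 0.0102]
tool_rot: [1.0, -0.025, -0.002, 0.0]
force: [-8.3, 1.1, 4.8]
finger_gap: 0.0007
grasp_force: 3.9
```

Emit:
play_rows(
  series=[
    [0.3,0,0,0],
    [0.6,0,0,0],
    [0.9,0,0,0],
    [1.2,0,0,0],
    [1.2,0,0,0],
  ],
)

```text
time: 19.37
position: [0.5438, 0.0872, 0.01]
tool_rot: [1.0, -0.024, -0.003, 0.0]
force: [-9.2, 1.2, 6.4]
finger_gap: 0.0005
grasp_force: 4.9
```

Emit:
play_rows(
  series=[
    [0.2,0,0,0],
    [0.4,0,0,0],
    [0.6,0,0,0],
    [0.8,0,0,0],
    [0.8,0,0,0],
  ],
)

```text
time: 19.78
position: [0.544, 0.0872, 0.0099]
tool_rot: [1.0, -0.024, -0.003, -0.0]
force: [-10.6, 0.7, 6.1]
finger_gap: 0.0003
grasp_force: 5.6
```

Emit:
play_rows(
  series=[
    [0.3,0,-0.2,0],
    [0.6,0,-0.4,0],
    [0.9,0,-0.6,0],
    [1.2,0,-0.6,0],
    [1.2,0,-0.6,0],
  ],
)

```text
time: 20.2
position: [0.5441, 0.0873, 0.0099]
tool_rot: [1.0, -0.024, -0.005, 0.0]
force: [-12.3, 1.8, 7.1]
finger_gap: 0.0003
grasp_force: 6.4
```

Emit:
play_rows(
  series=[
    [0.3,0,0,0],
    [0.6,0,0,0],
    [0.9,0,0,0],
    [1,0,0,0],
    [1,0,0,0],
  ],
)

```text
time: 20.62
position: [0.5443, 0.0872, 0.0099]
tool_rot: [1.0, -0.024, -0.006, 0.0]
force: [-15.9, 0.9, 8.9]
finger_gap: 0.0002
grasp_force: 8.0
```

Emit:
play_rows(
  series=[
    [0.2,0,-0.2,0],
    [0.4,0,-0.4,0],
    [0.4,0,-0.4,0],
    [0.4,0,-0.4,0],
  ],
)

```text
time: 20.95
position: [0.5443, 0.0872, 0.0099]
tool_rot: [1.0, -0.024, -0.006, 0.0]
force: [-15.5, 1.5, 7.3]
finger_gap: 0.0002
grasp_force: 7.8
```

Emit:
play_rows(
  series=[
    [-1,0,0,0],
    [-2,0,0,0],
    [-3,0,0,0],
    [-5,0,0,0],
    [-8,0,0,0],
    [-14,0,0,0],
    [-25,0,0,0],
    [-40,0,0,0],
    [-50,0,-10,0],
    [-55,0,-40,0],
  ],
)

```text
time: 21.78
position: [0.49, 0.0897, 0.0484]
tool_rot: [1.0, -0.025, -0.004, -0.0]
force: [-0.4, 0.2, -1.0]
finger_gap: 0.0007
grasp_force: 0.0
```

Emit:
play_rows(
  series=[
    [-10,0,-10,0],
    [-10,0,-10,0],
    [-10,0,-10,0],
    [-10,0,-10,0],
    [-10,0,-10,0],
  ],
)

```text
time: 22.2
position: [0.4843, 0.09, 0.0606]
tool_rot: [1.0, -0.025, -0.001, 0.0]
force: [-0.8, 0.3, 0.2]
finger_gap: 0.0004
grasp_force: 0.0
```

Run:
```python
from h import *
grab(('wrist',)); c=load('wrist'); s=observe(); print(c['s'],s['joint_vel'],s['force'])
im=c['frame'][:,:,::-1]; cv2.imwrite('pics/w5.png',cv2.resize(im[0:210,120:400],(800,600),interpolation=cv2.INTER_CUBIC))
```

```text
{'position': array([0.48426337, 0.0899663 , 0.06060385]), 'tool_rot': array([ 9.99694795e-01, -2.46959203e-02, -6.53762054e-04,  8.44019353e-06])} [ 0.00139326  0.00202308 -0.00142975 -0.00096979  0.00486765  0.00180183] [ 0.38983232  0.10264886 -0.52143339]
```

View pics/w5.png

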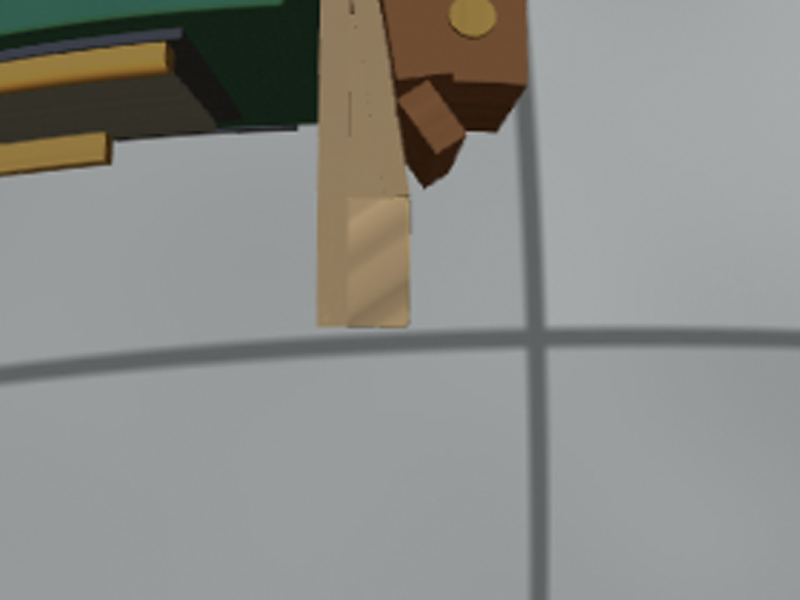

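The crop shows the wedge filling the gap, in line, with its butt edge at (318–409,326) and the box flush against its side. One more gentle tap will confirm it is tight.

Emit:
play_rows(
  series=[
    [0,0,20,0],
    [0,0,40,0],
    [10,0,48,0],
    [25,0,48,0],
    [38,0,48,0],
    [46,0,48,0],
    [52,0,48,0],
    [54,0,48,0],
    [55,0,48,0],
    [55,0,48,0],
  ],
)

```text
time: 23.08
position: [0.5392, 0.0874, 0.0134]
tool_rot: [1.0, -0.025, -0.0, -0.0]
force: [-0.3, -0.6, -0.3]
finger_gap: 0.0003
grasp_force: 0.0
```

Emit:
play_rows(
  series=[
    [0.7,0,0,0],
    [1.4,0,0,0],
    [2.1,0,0,0],
    [2.8,0,0,0],
    [3.5,0,0,0],
    [4.2,0,0,0],
    [4.9,0,0,0],
    [5.6,0,0,0],
    [6.3,0,0,0],
    [6.3,0,0,0],
  ],
)

```text
time: 23.92
position: [0.5443, 0.0872, 0.013]
tool_rot: [1.0, -0.025, -0.002, -0.0]
force: [-5.6, -0.3, 2.1]
finger_gap: 0.0007
grasp_force: 2.5
```

Emit:
play_rows(
  series=[
    [0.4,0,-0.2,0],
    [0.8,0,-0.4,0],
    [1.2,0,-0.5,0],
    [1.6,0,-0.7,0],
    [2,0,-0.8,0],
    [2,0,-0.8,0],
  ],
)

```text
time: 24.42
position: [0.5443, 0.0872, 0.0131]
tool_rot: [1.0, -0.024, -0.004, 0.0]
force: [-9.2, -0.1, 4.5]
finger_gap: 0.0004
grasp_force: 4.6
```

Emit:
play_rows(
  series=[
    [0.4,0,-0.2,0],
    [0.8,0,-0.4,0],
    [0.8,0,-0.4,0],
    [0.8,0,-0.4,0],
  ],
)

```text
time: 24.75
position: [0.5443, 0.0872, 0.0131]
tool_rot: [1.0, -0.024, -0.005, 0.0]
force: [-10.7, -0.4, 3.4]
finger_gap: 0.0005
grasp_force: 5.3
```

Position has not changed, so the wedge is holding. I'll bring this tap to about 17 N.

Emit:
play_rows(
  series=[
    [0.4,0,-0.2,0],
    [0.8,0,-0.3,0],
    [1.2,0,-0.4,0],
    [1.6,0,-0.6,0],
    [2,0,-0.7,0],
    [2,0,-0.7,0],
  ],
)

```text
time: 25.25
position: [0.5443, 0.0872, 0.0132]
tool_rot: [1.0, -0.024, -0.007, 0.0]
force: [-15.9, -0.8, 6.2]
finger_gap: 0.0005
grasp_force: 7.6
```

Emit:
play_rows(
  series=[
    [0.2,0,0,0],
    [0.4,0,0,0],
    [0.6,0,0,0],
    [0.6,0,0,0],
    [0.6,0,0,0],
  ],
)

```text
time: 25.67
position: [0.5444, 0.0872, 0.0132]
tool_rot: [1.0, -0.024, -0.008, 0.0]
force: [-16.8, -0.9, 8.5]
finger_gap: 0.0004
grasp_force: 8.6
```

The wedge goes no further at 17 N. Backing off and lifting clear.

Emit:
play_rows(
  series=[
    [-1,0,0,0],
    [-2,0,0,0],
    [-4,0,0,0],
    [-7,0,0,0],
    [-12,0,0,0],
    [-22,0,0,0],
    [-35,0,0,0],
    [-50,0,-10,0],
    [-60,0,-40,0],
    [-60,0,-60,0],
  ],
)

```text
time: 26.5
position: [0.4899, 0.09, 0.0766]
tool_rot: [1.0, -0.024, -0.0, -0.0]
force: [0.5, 0.4, 0.3]
finger_gap: 0.0006
grasp_force: 0.0
```

Emit:
play_rows(
  series=[
    [0,0,0,0],
    [0,0,0,0],
    [0,0,0,0],
    [0,0,0,0],
    [0,0,0,0],
    [0,0,0,0],
  ],
)

```text
time: 27.0
position: [0.4907, 0.0898, 0.0745]
tool_rot: [1.0, -0.025, -0.001, -0.0]
force: [0.6, 0.7, 0.4]
finger_gap: 0.0003
grasp_force: 0.0
```

Run:
```python
from h import *
np.set_printoptions(precision=1,suppress=True)
o=load('wrist'); k=800/280
q=onz('wrist',(120+363/k,326/k),.036); print('butt before',q*1e3)
grab(('wrist',)); c=load('wrist'); s=observe(); print(s['position']*1e3,s['joint_vel'],s['force'])
h=cv2.cvtColor(c['frame'],cv2.COLOR_RGB2HSV); m=((h[...,0]>5)&(h[...,0]<22)&(h[...,1]>60)&(h[...,2]>90)); col=np.where(m[:210,247])[0]
print('butt now',onz('wrist',(247,col.max()+.5),.036)*1e3)
print(hand_in())
```

```text
butt before [555.1  89.1  36. ]
[490.8  89.7  74.7] [ 0. -0. -0.  0.  0.  0.] [-0.4  0.5  0.8]
butt now [555.5  89.5  36. ]
the job is handed in; nothing more can be done
None
```

I started the wedge in the gap, drove it until it moved no further at about 17 N, backed the arm clear and handed the job in at 27 s; the box looked flush against the wedge, but hand-in gave no verdict and I could not directly measure the box's end-stop position or the wedge's grip on it.

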